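# Stow bottle and beaker in the travel clamp

## Task

Make the kit safe for the road: turn the orange sleeve of the leaning three-jaw clamp by its black post until the jaws are fully open, lower the yellow beaker upright along the clamp's axis (base first) onto the dish between the jaws, and lower the red bottle, base first, to the bottom of the beaker, letting go of each only once it is well down inside. Then turn the sleeve clockwise, seen from above, until all three jaws press firmly on the beaker, and let go. Do not knock over the beaker or the bottle, and leave everything else on the counter where it stands.

Things in the scene. Friction and masses are not known exactly. Their poses are not given: they have to be found in the camera images.
- seat (a point): Centre of the clamp's dish floor, where the beaker's base rests, 115 mm above the counter. z = the clamp's axis, leaning 0.5 rad (29 deg) from vertical towards its front (the robot's side); -x = down the slope to the front; y = level, to the left seen from the robot. The dish's black rubber rim is 8 mm high, 74 mm inner and 86 mm outer diameter.
- clamp: The clamp: a grey counter-top three-jaw chuck on a black foot (150 x 130 mm), fixed. Origin on the counter, below the seat. Its grey drum is 116 mm in diameter, the orange sleeve round it 144 mm, the sleeve's top 4 mm below the seat plane; only the jaws, the dish rim and the post stand above that plane.
- sleeve (a joint): Angle of the orange sleeve: 0 = fully open (end stop), growing clockwise seen from above, end stop 1.5. Starts at 1.15 to 1.45, too closed for the beaker. Drives all three jaws: their faces stand 40 mm - 8 mm x value from the axis, meeting the beaker at 1.03 to 1.12. Friction 0.4 N m (about 4 N at the post); stays where left and keeps its clamping force.
- post (a point): Centre of the top of the black round post that turns the sleeve: 22 mm diameter, parallel to the clamp's axis and 110 mm from it, free from 10 mm below the seat plane to 48 mm above; pinch it from its top, tool along the clamp's axis. At sleeve 0 it stands 0.72 rad to the right (seen from the robot) of the front direction (-x of seat), at 1.44 as far to the left.
- jaw0: Front jaw (at -x of the seat): steel block with smooth white plastic face, 26 mm wide, 14 mm thick, standing 9 to 45 mm above the seat along the axis. Origin on the clamp's axis at the seat when open, moving 8 mm per rad past it as the jaw closes; z = clamp's axis, x = outward.
- jaw1: Rear right jaw, like jaw0, turned 120 deg.
- jaw2: Rear left jaw, like jaw0, turned 240 deg.
- beaker: Yellow rigid beaker, straight, 62 mm outer and 56 mm inner diameter, 85 mm high, floor 4 mm thick, about 0.15 kg, standing upright at the start. Origin: centre of its underside, z up its axis.
- beaker_rim (a point): Centre of the beaker's mouth, 85 mm above its underside.
- bottle: Red aluminium bottle, 145 mm high: body 44 mm in diameter up to 100 mm, narrowing to a black cap 34 mm in diameter from 116 to 145 mm; about 0.16 kg, standing upright at the start. Origin: centre of its underside, z up its axis.
- bottle_cap (a point): Centre of the top of the bottle's cap, 145 mm above its underside.
- blue_cup: Blue collapsible cup, 80 mm rim, 58 mm high; leave alone. Origin under its centre.
- glass_box: Closed glass container with grey clip lid, 136 x 186 x 67 mm; leave alone. Origin under its centre.
- spork: Bamboo spork lying flat, 170 mm long, 6 mm thick; leave alone. Origin near its middle, x along it.
- pepper_jar: Brown spice jar, 52 mm diameter, 85 mm high; leave alone. Origin under its centre.
- tin: Tin can, 72 mm diameter, 100 mm high; leave alone. Origin under its centre.

How it is judged:
By the outcome, as a careful person would: the job done as asked, in the order asked, and still so for the second after the job is handed in, with the robot touching nothing.
It also fails if it takes over 72 s, if anything falls off the work surface, if the arm or the gripper's body presses on something with over 40 N, if the wrist force passes 120 N, or if a joint passes its speed limit or range.

## Robot

A 6-joint arm with a two-finger parallel gripper is mounted at the origin on the work surface. World frame = base frame: x ahead of the robot, y to its left, z up, the work surface at z = 0. Lengths are in m, angles in rad, forces in N, time in s.
With the tool pointing down it reaches from about 0.275 to 0.75 m from the base axis. Payload 10.2 kg.
Tool frame: the origin (TCP) lies at the centre of the arm's flange, where the gripper is bolted on; the fingertips stand 166 mm ahead of it and the grasp point (between the pads) lies 147 mm ahead of it; z points along the fingers, y is the line along which they close (so a half turn about z gives the same grasp; the last joint's range is limited). The gripper opens to 88 mm and grips with 3 to 60 N. Pads are 18 mm wide; open, the fingers measure 123 mm over their backs; the gripper's body (75 mm by 187 mm) begins 45 mm behind the grasp point.
Start: joints at [-1.472, 0.313, 1.498, -0, 1.331, -0.223], TCP at [0.166, -0.498, 0.405] pointing down, gripper open.
Joint ranges: [-2.94, 2.94], [-0.97, 2.17], [0.19, 2.56], [-1.23, 4.37], [0.02, 3.11], [-2.88, 2.88]. Speed limits (rad/s): [2.39, 2.39, 3.01, 3.14, 3.14, 3.14].

## Interface

Orientations are given as a unit quaternion [x, y, z, w].
In Python, from rig import monitor, imaging, robot, nets gives the robot as it stands. The module is installed in compiled form; this text tells all that it offers.
- The arm moves only by the shell command python3 -m inch 'ROWS' [FORCE]. ROWS is JSON, one flat list of numbers, 7 for each row, row after row: the shift along the tool's x, y, z in m, then the turn, a rotation vector about the tool's x, y, z in degrees, then the gripper's target within -1 to 1 (fully open at 1, half-way at 0, shut at -1). In form: [tx, ty, tz, wx, wy, wz, hand, tx, ty, tz, wx, wy, wz, hand, ...]. A call has 1 to 20 rows; each row shifts and turns the commanded pose from where the row before left it, along the tool's axes as they then stand; what a row does not reach is not made up. A row lasts 1/12 s, in which the tool goes at most 41.7 mm and 7.16 degrees, less where a joint would pass 70% of its speed; a pose out of reach is approached as far as the arm can. A call with a gripper value outside its range is refused whole. The fingers move at their own pace and stop on an object; FORCE is the grip in N (left out, the last holds). Time passes only in rows, so rows that do not move let the fingers close. It gives the time, the measured TCP pose, the force, the opening and the grip force at its end, in the units of the state.
- monitor.observe(): the state, without advancing time (a new reading comes with each control period).
- imaging.snapshot(name): name is "side" or "top" or "wrist"; returns a dict with "color" (420x560x3 uint8, blue, green, red), "range_z" (420x560 float32, m along the optical axis (not along the pixel's ray), 0 where there is no reading), "fx", "fy", "cx", "cy" (pixels), "T" (4x4, takes a point from camera to world coordinates); the wrist camera has in their place "tool_from_camera" (4x4, takes a point from camera to tool coordinates, whose origin is the TCP and whose axes are the flange's). Camera axes: x right, y down, z forward; pixel columns grow to the right and rows downward; lengths in m; the calibration is good to about 2 mm. The wrist camera is an equidistant fisheye: a pixel r from the principal point sees the ray r / f radians off the axis. A picture is of the moment at which its call begins: read the wrist's pose just before it.
- robot.finish_job(): hands the job in; it is judged then, once.
Trained networks look in a picture, given as the dict that the camera call returned (one of the last four; its "shot" number tells which), for a name from the list of things; names that differ only in an ending like _2 or _b are one class to them, and where a whole thing is asked for, a point or a joint stands for the part that bears it (a point fixed in the world has none). Each returns a list of dicts, best first, with "p" (0 to 1); they miss things now and then, are a little off and sometimes report something else, mostly with a low value. They report only what shows in the picture. A call takes as long as a camera call.
- nets.spot_in(name, picture): "xyz" ([x, y, z] in m, in the coordinates of the camera as it stood for that picture, good to about 4 mm: the middle of the surface that is visible of it).
- nets.outline_of(name, picture): "mask" (420x560 bool, what is visible of it).
The state is a dict: "time": time; "qpos": joint angles; "qvel": joint speeds; "tau": joint torques, N m; "tcp_pos": TCP position; "orientation": TCP orientation; "force": force on the tool from outside, world axes, zero at the start; "torque": the same for the moment, N m; "grip_width": finger opening in m; "grip_force": force on a finger pad.
Only numpy, scipy, OpenCV 4.12 (cv2) and the standard library are available. Lean on these libraries where they do the work, as an engineer would, in place of code of your own. Each camera call takes 0.05 s, during which the arm holds its last target. There are 200 camera calls.

## Working session

There is one attempt and no reset: what is moved stays moved. The work goes in short steps, Python scripts to look and compute and a shell command to move; the robot and the scene stay as the last step left them, time stands still between calls to the robot, and variables do not carry over. Pictures are saved under pics/ and viewed, at most 10 in all, crops included, and the job is handed in when it is done.

```bash
mkdir -p pics; cat > h.py <<'E'
import numpy as np, cv2
from rig import monitor, imaging, robot, nets
from scipy.spatial.transform import Rotation as R
def wT(p,st=None):
    if 'T' in p: return np.array(p['T'])
    st=st or monitor.observe(); T=np.eye(4); T[:3,:3]=R.from_quat(st['orientation']).as_matrix(); T[:3,3]=st['tcp_pos']
    return T@np.array(p['tool_from_camera'])
def cloud(p,mask):
    z=p['range_z']; v,u=np.nonzero(mask&(z>0)); z=z[v,u]
    T=wT(p); c=np.stack([(u-p['cx'])/p['fx']*z,(v-p['cy'])/p['fy']*z,z],1)
    return c@T[:3,:3].T+T[:3,3]
E
python3 - <<'E'
from h import *
st=monitor.observe(); print(st)
ims=[]
for n in ('side','top'):
    p=imaging.snapshot(n); cv2.imwrite(f'pics/{n}0.png',p['color'])
    print(n,np.round(p['T'],3).tolist(),p['fx'],p['cx'],p['cy'])
    for o in ['clamp','seat','sleeve','post','jaw0','jaw1','jaw2','beaker','beaker_rim','bottle','bottle_cap','blue_cup','glass_box','spork','pepper_jar','tin']:
        r=nets.spot_in(o,p)[:2]; T=p['T']
        print(o,[(round(a['p'],2),np.round(T[:3,:3]@a['xyz']+T[:3,3],3).tolist()) for a in r])
E
```

```text
{'time': 0.0, 'qpos': array([-1.47238723e+00,  3.13446794e-01,  1.49841244e+00,  3.63627985e-06,
        1.33099018e+00, -2.23377103e-01]), 'qvel': array([ 0.00017917,  0.00099296, -0.0009285 , -0.00070498, -0.00083161,
       -0.00078359]), 'tau': array([-5.88615276e-04, -4.02215087e+01, -2.52270681e+01,  6.94429432e-02,
        3.52424907e-02, -8.85842064e-05]), 'tcp_pos': array([ 0.16603418, -0.4980194 ,  0.40417185]), 'orientation': array([ 9.87084477e-01,  1.60199378e-01,  4.10005024e-05, -6.27042743e-04]), 'force': array([-0.09875106,  0.51411529, -0.00835953]), 'torque': array([-0.03870499, -0.04194522,  0.07317283]), 'grip_force': 0.0, 'grip_width': 0.08844582341839487}
side [[-0.994, -0.062, 0.09, 0.481], [-0.108, 0.698, -0.708, 0.937], [-0.019, -0.714, -0.7, 0.999], [0.0, 0.0, 0.0, 1.0]] 520.5488955562896 277.56133078543127 215.05444806028018
clamp [(0.84, [0.649, -0.022, 0.099]), (0.4, [0.431, -0.303, 0.08])]
seat [(0.69, [0.645, -0.033, 0.115])]
sleeve [(0.81, [0.638, -0.008, 0.104])]
post [(0.63, [0.637, -0.011, 0.103]), (0.43, [0.491, 0.349, 0.054])]
jaw0 [(0.68, [0.65,
[... 800 characters left out ...]
0.91, [0.641, -0.04, 0.108])]
post [(0.58, [0.639, -0.035, 0.104]), (0.28, [0.725, -0.305, 0.07])]
jaw0 [(0.55, [0.647, -0.098, 0.16]), (0.49, [0.598, -0.069, 0.138])]
jaw1 [(0.55, [0.647, -0.098, 0.16]), (0.49, [0.598, -0.069, 0.138])]
jaw2 [(0.55, [0.647, -0.098, 0.16]), (0.49, [0.598, -0.069, 0.138])]
beaker [(0.96, [0.497, 0.332, 0.026])]
beaker_rim [(0.86, [0.501, 0.337, 0.02])]
bottle [(0.56, [0.429, -0.312, 0.108])]
bottle_cap []
blue_cup [(0.68, [0.681, 0.266, 0.016]), (0.31, [0.648, -0.029, 0.159])]
glass_box [(0.95, [0.729, -0.305, 0.07]), (0.19, [0.564, 0.483, 0.1])]
spork [(0.87, [0.541, -0.331, 0.009])]
pepper_jar [(0.73, [0.781, 0.109, 0.088])]
tin [(0.91, [0.563, 0.481, 0.1])]
```

View pics/side0.png

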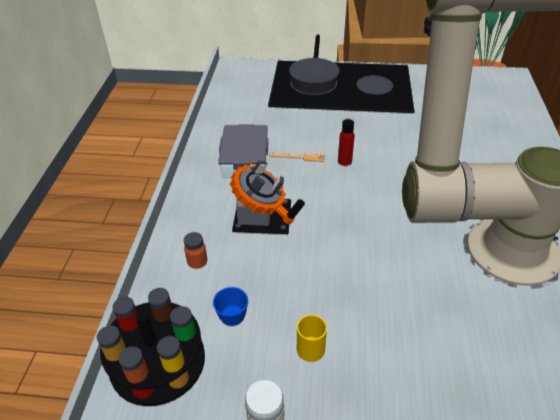

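View pics/top0.png

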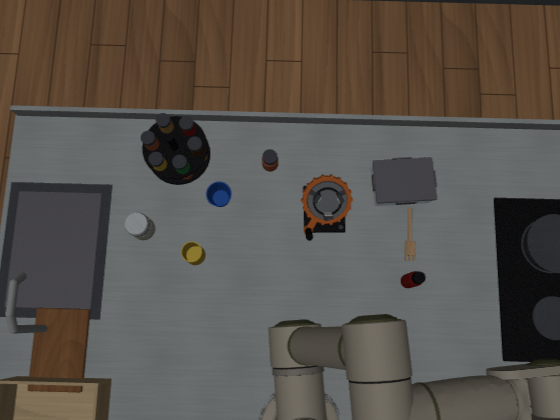

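The side view shows the beaker at (311,338), the bottle at (346,145), the clamp at (260,195) and its post at (297,209). The top view shows the post at (309,233) and the clamp centre at about (327,201).

```bash
cat > m.py <<'E'
from h import *
from scipy.optimize import least_squares
def circ(P,r):
    s=least_squares(lambda c:np.hypot(P[:,0]-c[0],P[:,1]-c[1])-r,P[:,:2].mean(0)+[0.0,0],loss='soft_l1',f_scale=.002); return np.round(s.x,4),round(float(np.median(abs(s.fun))),4)
P={k:imaging.snapshot(k) for k in('side','top')}
for n in P:
    p=P[n]
    for o,r in(('beaker',.031),('bottle',.022)):
        m=nets.outline_of(o,p)
        if not m: continue
        m=cv2.erode(m[0]['mask'].astype(np.uint8),np.ones((3,3)))>0
        C=cloud(p,m); 
        print(n,o,len(C),np.percentile(C,[2,50,98],axis=0).round(3).tolist())
        top=C[C[:,2]>np.percentile(C[:,2],98)-.008]; print(' top mean',top.mean(0).round(4),len(top))
        b=C[(C[:,2]<(.095 if o=='bottle' else .08))&(C[:,2]>.01)]
        if len(b)>20: print(' circ',circ(b,r))
    hsv=cv2.cvtColor(p['color'],cv2.COLOR_BGR2HSV)
    C=cloud(p,(hsv[...,0]<14)&(hsv[...,1]>170)&(hsv[...,2]>120))
    C=C[(abs(C[:,0]-.64)<.13)&(abs(C[:,1]+.04)<.13)&(C[:,2]>.03)]
    # fit seat pose: points on sleeve top plane (z=-4mm)
    best=None;rng=np.random.default_rng(0)
    for _ in range(3000):
        q=C[rng.choice(len(C),3,False)]; nn=np.cross(q[1]-q[0],q[2]-q[0]); l=np.linalg.norm(nn)
        if l<1e-5: continue
        nn/=l; nn*=np.sign(nn[2]); 
        if abs(nn[2]-np.cos(.5))>.06: continue
        k=abs((C-q[0])@nn)<.003
        if best is None or k.sum()>best.sum(): best=k
    Q=C[best]; c=Q.mean(0); nn=np.linalg.svd(Q-c)[2][2]; nn*=np.sign(nn[2])
    print(n,'sleeve',len(C),len(Q),'n',nn.round(3),'lean',np.arccos(nn[2]),'yaw',np.arctan2(-nn[1],-nn[0]),'mean',c.round(4))
    np.save(n+'_or.npy',C)
    v=p['color'].max(2)<60
    D=cloud(p,v); D=D[(abs(D[:,0]-.57)<.09)&(abs(D[:,1]+.03)<.14)&(D[:,2]>.06)&(D[:,2]<.25)]; np.save(n+'_bl.npy',D)
    print(' black',len(D),np.percentile(D,[2,50,98],axis=0).round(3).tolist())
    for o in ('post','seat'):
        print(o,[(round(a['p'],2),np.argwhere(a['mask']).mean(0).round(),a['mask'].sum()) for a in nets.outline_of(o,p)[:2]])
E
python3 m.py
```

```text
side beaker 1008 [[0.468, 0.304, 0.007], [0.494, 0.349, 0.052], [0.52, 0.365, 0.085]]
 top mean [0.493  0.3428 0.0821] 155
 circ (array([0.4939, 0.3347]), 0.0017)
side sleeve 868 438 n [-0.492 -0.006  0.871] lean 0.5139185546866055 yaw 0.012191689075800776 mean [ 0.6537 -0.0358  0.1112]
 black 344 [[0.539, -0.102, 0.07], [0.609, -0.02, 0.112], [0.658, 0.001, 0.162]]
post [(0.67, array([200., 264.]), np.int64(1113))]
seat [(0.62, array([191., 262.]), np.int64(2350))]
top beaker 318 [[0.463, 0.299, -0.003], [0.495, 0.333, 0.009], [0.519, 0.357, 0.086]]
 top mean [0.4794 0.3087 0.0832] 27
 circ (array([0.4891, 0.3295]), 0.0013)
top bottle 232 [[0.41, -0.332, 0.026], [0.426, -0.311, 0.111], [0.442, -0.303, 0.15]]
 top mean [ 0.428  -0.3208  0.1461] 73
 circ (array([ 0.4294, -0.3253]), 0.0006)
top sleeve 312 189 n [-0.507 -0.012  0.862] lean 0.5322674947027414 yaw 0.02317581845172407 mean [ 0.6537 -0.0589  0.1124]
 black 300 [[0.535, -0.107, 0.068], [0.619, -0.036, 0.114], [0.657, -0.006, 0.17]]
post [(0.73, array([203., 324.]), np.int64(942)), (0.59, array([197., 340.]), np.int64(56))]
seat [(0.76, array([202., 326.]), np.int64(2163)), (0.48, array([253., 194.]), np.int64(464))]
```

```bash
cat > f.py <<'E'
from h import *
from scipy.optimize import least_squares
def frame(yaw,lean=.5):
    return R.from_euler('z',yaw)*R.from_euler('y',-lean)   # z axis leans to -x
def fit(C,yaw0=.015):
    # annulus 58..72 at z=-4mm, free x,y,yaw
    def f(v):
        q=(C-[v[0],v[1],.115])@frame(v[2]).as_matrix(); r=np.hypot(q[:,0],q[:,1])
        k=np.maximum(0,r-.072)+np.maximum(0,.058-r)
        return np.r_[k,(q[:,2]+.004)*.7]
    s=least_squares(f,[.65,-.05,yaw0],loss='soft_l1',f_scale=.002)
    return s
if __name__=='__main__':
    for n in('side','top'):
        C=np.load(n+'_or.npy'); s=fit(C)
        q=(C-[s.x[0],s.x[1],.115])@frame(s.x[2]).as_matrix()
        for _ in range(3):
            q=(C-[s.x[0],s.x[1],.115])@frame(s.x[2]).as_matrix()
            s=fit(C[(abs(q[:,2]+.004)<.005)&(np.hypot(q[:,0],q[:,1])<.08)],s.x[2])
        print(n,s.x,s.cost)
        D=np.load(n+'_bl.npy'); q=(D-[s.x[0],s.x[1],.115])@frame(s.x[2]).as_matrix()
        k=(q[:,2]>.0)&(np.hypot(q[:,0],q[:,1])>.09)&(q[:,2]<.06); q=q[k]
        if len(q): 
            m=np.median(q,0); print(' post',len(q),m.round(4),'r',np.hypot(*m[:2]),'ang from front, right+',np.arctan2(-m[1],-m[0]), q[:,2].max())
E
python3 f.py
```

```text
side [ 0.6521888  -0.06086717  0.00668177] 0.000687037825716504
 post 138 [-0.0948  0.0577  0.0311] r 0.11101390839644436 ang from front, right+ -0.5470324236970443 0.05172133129419065
top [ 0.64862424 -0.06148187  0.03125006] 0.0003227901476705694
 post 72 [-0.0903  0.0505  0.045 ] r 0.10346229680649896 ang from front, right+ -0.5100521685456274 0.05248582810932029
```

```bash
cat > pl.py <<'E'
from h import *
from f import frame
from scipy.linalg import logm,expm
import json,os
S=dict(x=.650,y=-.061,yaw=.015)
if os.path.exists('S.json'): S.update(json.load(open('S.json')))
F=np.eye(4);F[:3,:3]=frame(S['yaw']).as_matrix();F[:3,3]=[S['x'],S['y'],.115]
def M(r,t):
    T=np.eye(4);T[:3,:3]=r;T[:3,3]=t;return T
def cur():
    s=monitor.observe();return M(R.from_quat(s['orientation']).as_matrix(),s['tcp_pos'])
def tool(z,x,g):
    "tool pose: z axis, x-ish axis, grasp point g (world)"
    z=np.array(z)/np.linalg.norm(z);x=np.array(x,float);x-=z*(x@z);x/=np.linalg.norm(x)
    r=np.stack([x,np.cross(z,x),z],1);return M(r,np.array(g)-.147*z)
def local(g,psi):
    "tool down the clamp axis, grasp point at local g, tool x at local angle psi"
    return tool(-F[:3,2],F[:3,:3]@[np.cos(psi),np.sin(psi),0],F[:3,:3]@g+F[:3,3])
def plan(T,N,show=True):
    C=cur();D=expm(logm(np.linalg.inv(C)@T).real/N)
    t=D[:3,3];w=np.degrees(R.from_matrix(D[:3,:3]).as_rotvec())
    print(N,'rows of',np.round(t,4).tolist(),np.round(w,2).tolist(),'|t|',round(np.linalg.norm(t)*1e3,1),'|w|',round(np.linalg.norm(w),2))
    if show:
        A=C.copy()
        for i in range(N):
            A=A@D
            if i%3==2: print('  tip',(A[:3,3]+.166*A[:3,2]).round(3),end='')
        print()
E
python3 -c "
from pl import *
plan(local([-.095,.056,.13],-.53),18)"
```

```text
18 rows of [0.0117, -0.0286, 0.0105] [0.18, 1.63, 2.61] |t| 32.6 |w| 3.08
  tip [ 0.19  -0.401  0.209]  tip [ 0.23  -0.307  0.185]  tip [ 0.284 -0.218  0.169]  tip [ 0.35  -0.138  0.16 ]  tip [ 0.427 -0.067  0.159]  tip [ 0.513 -0.007  0.167]
```

```bash
python3 -m inch '[0.0117,-0.0286,0.0105,0.18,1.63,2.61,1, 0.0117,-0.0286,0.0105,0.18,1.63,2.61,1, 0.0117,-0.0286,0.0105,0.18,1.63,2.61,1, 0.0117,-0.0286,0.0105,0.18,1.63,2.61,1, 0.0117,-0.0286,0.0105,0.18,1.63,2.61,1, 0.0117,-0.0286,0.0105,0.18,1.63,2.61,1, 0.0117,-0.0286,0.0105,0.18,1.63,2.61,1, 0.0117,-0.0286,0.0105,0.18,1.63,2.61,1, 0.0117,-0.0286,0.0105,0.18,1.63,2.61,1, 0.0117,-0.0286,0.0105,0.18,1.63,2.61,1, 0.0117,-0.0286,0.0105,0.18,1.63,2.61,1, 0.0117,-0.0286,0.0105,0.18,1.63,2.61,1, 0.0117,-0.0286,0.0105,0.18,1.63,2.61,1, 0.0117,-0.0286,0.0105,0.18,1.63,2.61,1, 0.0117,-0.0286,0.0105,0.18,1.63,2.61,1, 0.0117,-0.0286,0.0105,0.18,1.63,2.61,1, 0.0117,-0.0286,0.0105,0.18,1.63,2.61,1, 0.0117,-0.0286,0.0105,0.18,1.63,2.61,1, 0,0,0,0,0,0,1]' 30
cat > wr.py <<'E'
from pl import *
import sys
def wrist():
    st=monitor.observe();p=imaging.snapshot('wrist');T=wT(p,st);return p,T
def fcloud(p,T,mask):
    z=p['range_z'];v,u=np.nonzero(mask&(z>0));z=z[v,u];f=p['fx']
    a=(u-p['cx'])/p['fx'];b=(v-p['cy'])/p['fy'];th=np.hypot(a,b)+1e-9
    k=z*np.tan(th)/th;c=np.stack([a*k,b*k,z],1)
    return c@T[:3,:3].T+T[:3,3],u,v
E
python3 - <<'E'
from wr import *
print(monitor.observe()['qpos'].round(2))
plan(local([-.095,.056,.13],-.53),1,False)
p,T=wrist();cv2.imwrite('pics/w1.png',p['color'])
print(p['fx'],p['cx'],p['cy'],np.round(p['tool_from_camera'],3).tolist())
for o in('post','seat'):
    print(o,[(round(a['p'],2),((np.linalg.inv(F)@np.r_[T[:3,:3]@a['xyz']+T[:3,3],1])[:3]).round(4)) for a in nets.spot_in(o,p)[:2]])
hsv=cv2.cvtColor(p['color'],cv2.COLOR_BGR2HSV)
C,u,v=fcloud(p,T,(hsv[...,0]<14)&(hsv[...,1]>170)&(hsv[...,2]>120))
q=(C-F[:3,3])@F[:3,:3];k=(abs(q[:,2]+.004)<.012)&(np.hypot(q[:,0],q[:,1])<.085);print(k.sum())
from f import fit
s=fit(C[k],S['yaw']);
for _ in range(3):
    qq=(C-[s.x[0],s.x[1],.115])@frame(s.x[2]).as_matrix();s=fit(C[(abs(qq[:,2]+.004)<.006)&(np.hypot(qq[:,0],qq[:,1])<.078)],s.x[2])
print('fit',s.x,s.cost)
C,u,v=fcloud(p,T,p['color'].max(2)<60);q=(C-F[:3,3])@F[:3,:3]
k=(q[:,2]>.035)&(q[:,2]<.06)&(np.hypot(q[:,0],q[:,1])>.085)&(np.hypot(q[:,0],q[:,1])<.14)&(q[:,0]<0)
print(k.sum(),q[k].mean(0),np.percentile(q[k],[3,97],axis=0),u[k].mean(),v[k].mean())
E
```

```text
time: 3.78
tcp_pos: [0.4355, -0.0054, 0.3138]
orientation: [0.936, -0.247, 0.24, -0.067]
force: [0.4, -0.3, -0.2]
grip_width: 0.088
grip_force: 0.0
[-0.31  0.15  2.    0.31  0.53  1.54]
1 rows of [-0.001, 0.0039, -0.0002] [-0.12, -0.18, -0.03] |t| 4.0 |w| 0.22
325.19226210127806 278.5183678888585 211.838555235926 [[-0.0, -0.951, -0.308, 0.079], [1.0, 0.0, -0.001, 0.001], [0.001, -0.308, 0.951, 0.02], [0.0, 0.0, 0.0, 1.0]]
post [(0.82, array([-0.0344,  0.0349,  0.0085]))]
seat [(0.6, array([-0.0077,  0.0078,  0.0009]))]
6781
fit [ 0.6493967  -0.06382701  0.0342448 ] 0.0023896943572441812
245 [-0.09369978  0.04560116  0.04534277] [[-0.10538374  0.03898389  0.03606089]
 [-0.08726789  0.0551817   0.04961883]] 295.58367346938775 220.60408163265305
```

View pics/w1.png

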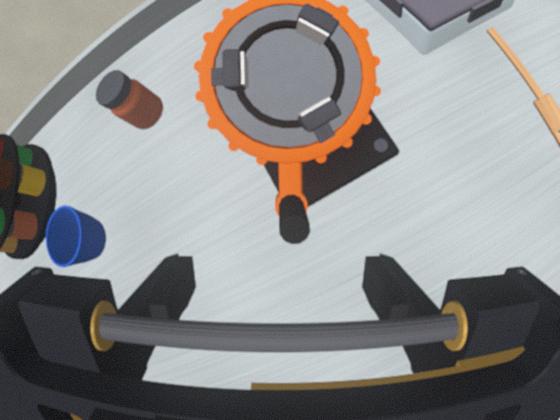

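The wrist view shows the post's top at about (294,228), the ring centre at about (288,78) and the jaws at (320,115), (316,25) and (233,70). I'll refine the clamp frame from the jaw tops and the post top.

```bash
python3 - <<'E'
from wr import *
p,T=wrist()
C,u,v=fcloud(p,T,np.ones((420,560),bool))
for S0 in ([.650,-.062,.02],):
    Fr=frame(S0[2]).as_matrix();q=(C-[S0[0],S0[1],.115])@Fr
    r=np.hypot(q[:,0],q[:,1]);a=np.arctan2(q[:,1],q[:,0])
    k=(q[:,2]>.0405)&(q[:,2]<.05)&(r<.075)
    for j in range(3):
        d=(a-np.pi+j*-2*np.pi/3+np.pi)%(2*np.pi)-np.pi
        kk=k&(abs(d)<.7)
        m=q[kk];print('jaw dir',j,kk.sum(),m.mean(0).round(4),(m.min(0)+m.max(0))/2,'dang',np.median(d[kk]))
    k=(q[:,2]>.044)&(q[:,2]<.056)&(r>.085)&(r<.135)&(u>270)&(u<315)&(v>190)&(v<250)
    m=q[k];print('post',k.sum(),m.mean(0),m.min(0),m.max(0),'a',np.arctan2(-m[:,1].mean(),-m[:,0].mean()))
    k=(u>270)&(u<315)&(v>190)&(v<250)&(q[:,2]>.01)&(q[:,2]<.04);print('post side',k.sum(),q[k].mean(0))
    # dish/drum floor height
    k=(r<.02);print('floor',np.median(q[k],0))
E
```

```text
jaw dir 0 807 [-0.0389 -0.0026  0.0448] [-0.03895451 -0.00285838  0.04398649] dang 0.0662851523889838
jaw dir 1 785 [ 0.0166 -0.0338  0.0444] [ 0.01743582 -0.0343508   0.04378623] dang -0.06606598317686796
jaw dir 2 811 [0.0158 0.0298 0.0449] [0.0164803  0.03012245 0.04398575] dang 0.033110279267406284
post 749 [-0.09691527  0.05027917  0.04836021] [-0.1080844   0.03997584  0.04406405] [-0.08694927  0.06134307  0.05057331] a -0.4785704076385244
post side 300 [-0.08997502  0.04710388  0.02583675]
floor [-7.60765627e-05  7.52364275e-05  2.70485681e-04]
```

```bash
echo '{"x":0.6485,"y":-0.0638,"yaw":0.031}'>S.json; python3 - <<'E'
from pl import *
plan(local([-.0956,.0544,.031],-.517),6,False)
# opening arc row of 6 deg
d=np.radians(6);c=M(R.from_euler('z',-d).as_matrix(),[0,0,0])
# tool x inward: axis point in tool at x=+.11
A=M(np.eye(3),[.11,0,0]);D=A@c@np.linalg.inv(A);print(D[:3,3])
E
```

```text
6 rows of [0.0002, 0.0012, 0.0164] [0.07, -0.04, -0.26] |t| 16.5 |w| 0.28
[0.00060259 0.01149813 0.        ]
```

```bash
python3 -m inch '[0.0002,0.0012,0.0164,0.07,-0.04,-0.26,1, 0.0002,0.0012,0.0164,0.07,-0.04,-0.26,1, 0.0002,0.0012,0.0164,0.07,-0.04,-0.26,1, 0.0002,0.0012,0.0164,0.07,-0.04,-0.26,1, 0.0002,0.0012,0.0164,0.07,-0.04,-0.26,1, 0.0002,0.0012,0.0164,0.07,-0.04,-0.26,1, 0,0,0,0,0,0,-1, 0,0,0,0,0,0,-1, 0,0,0,0,0,0,-1, 0,0,0,0,0,0,-1, 0,0,0,0,0,0,-1]' 30
python3 -c "
from pl import *
plan(local([-.0956,.0544,.031],-.517),1,False)"
```

```text
time: 4.9
tcp_pos: [0.478, -0.0141, 0.2266]
orientation: [0.94, -0.234, 0.239, -0.067]
force: [0.3, -0.1, 0.4]
grip_width: 0.0571
grip_force: 0.0
1 rows of [-0.0006, 0.0009, 0.0009] [-0.01, -0.12, -0.04] |t| 1.4 |w| 0.12
```

```bash
python3 -m inch '[0,0,0,0,0,0,-1, 0,0,0,0,0,0,-1, 0,0,0,0,0,0,-1, 0,0,0,0,0,0,-1, 0,0,0,0,0,0,-1, 0,0,0,0,0,0,-1]'; python3 -m inch '[0.0006,0.0115,0,0,0,-6,-1, 0.0006,0.0115,0,0,0,-6,-1]'
```

```text
time: 5.4
tcp_pos: [0.4782, -0.014, 0.2258]
orientation: [0.94, -0.233, 0.238, -0.067]
force: [-1.1, -0.7, 1.5]
grip_width: 0.0211
grip_force: 30.0
time: 5.57
tcp_pos: [0.4707, -0.035, 0.2213]
orientation: [0.96, -0.131, 0.244, -0.042]
force: [2.4, 2.0, -0.6]
grip_width: 0.0212
grip_force: 30.0
```

```bash
python3 -m inch '[0.0006,0.0115,0,0,0,-6,-1, 0.0006,0.0115,0,0,0,-6,-1, 0.0006,0.0115,0,0,0,-6,-1, 0.0006,0.0115,0,0,0,-6,-1, 0.0006,0.0115,0,0,0,-6,-1, 0.0006,0.0115,0,0,0,-6,-1, 0.0006,0.0115,0,0,0,-6,-1, 0.0006,0.0115,0,0,0,-6,-1, 0,0,0,0,0,0,-1]'; python3 -c "
from pl import *
L=np.linalg.inv(F)@cur();print(L[:3,3],np.arctan2(L[1,0],L[0,0]),.72-np.arctan2(L[1,0],L[0,0]));print(monitor.observe()['qpos'].round(2),F[:3,:3].T@monitor.observe()['force'])"
```

```text
time: 6.32
tcp_pos: [0.4825, -0.1252, 0.2261]
orientation: [0.931, 0.269, 0.24, 0.062]
force: [-1.2, -3.9, -1.5]
grip_width: 0.0209
grip_force: 30.0
[-0.09401031 -0.05621368  0.17796061] 0.5325945437574962 0.18740545624250382
[-0.53  0.43  1.9   0.62  0.45 -0.04] [-1.88409276 -3.85398539 -0.67590148]
```

```bash
python3 -m inch '[0.0006,0.0115,0,0,0,-6,-1, 0.0001,0.0038,0,0,0,-2,-1, 0.0001,0.0038,0,0,0,-2,-1, 0,0,0,0,0,0,-1]';  python3 -m inch '[0,0.0019,0,0,0,-1,-1, 0,0,0,0,0,0,-1]'; python3 -c "
from pl import *
L=np.linalg.inv(F)@cur();print(L[:3,3],np.arctan2(L[1,0],L[0,0]),np.arctan2(-L[1,3],-L[0,3]));print(L[:3,:3].T@F[:3,:3].T@monitor.observe()['force'])"
```

```text
time: 6.65
tcp_pos: [0.492, -0.1393, 0.231]
orientation: [0.905, 0.347, 0.233, 0.082]
force: [-4.1, -3.2, -0.1]
grip_width: 0.0208
grip_force: 30.0
time: 6.82
tcp_pos: [0.4929, -0.1404, 0.2315]
orientation: [0.902, 0.355, 0.232, 0.083]
force: [-6.3, -3.0, -1.1]
grip_width: 0.0213
grip_force: 30.0
[-0.08267141 -0.07171466  0.1779322 ] 0.7186075341357099 0.7145471783893057
[-6.41058912 -1.94221158 -2.08596909]
```

```bash
python3 -m inch '[-0.001,0.0019,0,0,0,-1,-1, 0,0.0019,0,0,0,-1,-1, 0,0,0,0,0,0,-1]'; python3 -c "
from pl import *
L=np.linalg.inv(F)@cur();print(L[:3,3],np.arctan2(L[1,0],L[0,0]),np.arctan2(-L[1,3],-L[0,3]));print(L[:3,:3].T@F[:3,:3].T@monitor.observe()['force'])"
```

```text
time: 7.07
tcp_pos: [0.4942, -0.1423, 0.232]
orientation: [0.895, 0.372, 0.231, 0.084]
force: [-9.5, 8.9, 4.6]
grip_width: 0.021
grip_force: 30.0
[-0.08132966 -0.07369414  0.17779474] 0.7546472792254398 0.7361841130044281
[  2.0292291  -10.82846588  -8.42957098]
```

```bash
python3 -m inch '[0,-0.002,0,0,0,0,1, 0,0,0,0,0,0,1, 0,0,0,0,0,0,1, 0,0,0,0,0,0,1, 0,0,0,0,0,0,1, 0,0,0,0,0,0,1, 0,0,-0.02,0,0,0,1, 0,0,-0.04,0,0,0,1, 0,0,-0.04,0,0,0,1, 0,0,0,0,0,0,1]'; cat > jaw.py <<'E'
from wr import *
p,T=wrist()
C,u,v=fcloud(p,T,np.ones((420,560),bool))
q=(C-F[:3,3])@F[:3,:3];r=np.hypot(q[:,0],q[:,1]);a=np.arctan2(q[:,1],q[:,0])
k=(q[:,2]>.0405)&(q[:,2]<.05)&(r<.075)
Q=[]
for j in range(3):
    d=(a-np.pi-j*2*np.pi/3+np.pi)%(2*np.pi)-np.pi
    kk=k&(abs(d)<.7);m=q[kk]
    if len(m):Q.append(m.mean(0));print('jaw',j,kk.sum(),Q[-1].round(4))
c=np.mean(Q,0);print('centre',c.round(4),'r',[np.hypot(*(x-c)[:2]).round(4) for x in Q],'ang',[np.degrees(np.arctan2(*(x-c)[1::-1])).round(1) for x in Q])
k=(q[:,2]>.044)&(q[:,2]<.056)&(r>.085)&(r<.135)&(q[:,0]<0)
m=q[k];print('post',k.sum(),m.mean(0).round(4),'a',np.arctan2(-m[:,1].mean(),-m[:,0].mean()))
E
python3 jaw.py
```

```text
time: 7.9
tcp_pos: [0.4449, -0.1444, 0.3256]
orientation: [0.894, 0.371, 0.234, 0.092]
force: [-0.4, -0.4, -0.3]
grip_width: 0.0859
grip_force: 0.0
jaw 0 757 [-0.0472 -0.0007  0.0441]
jaw 1 749 [ 0.0229 -0.0409  0.044 ]
jaw 2 589 [0.0209 0.0395 0.0441]
centre [-0.0012 -0.0007  0.044 ] r [np.float64(0.0461), np.float64(0.0469), np.float64(0.0458)] ang [np.float64(180.0), np.float64(-59.1), np.float64(61.3)]
post 688 [-0.0821 -0.0724  0.0471] a 0.7225544644375479
```

```bash
python3 - <<'E'
from pl import *
plan(tool([0,0,-1],[np.cos(.6),np.sin(.6),0],[.492,.333,.20]),18)
E
```

```text
18 rows of [0.0193, -0.0185, -0.0009] [1.0, -1.26, 0.58] |t| 26.7 |w| 1.71
  tip [ 0.514 -0.064  0.176]  tip [0.505 0.015 0.175]  tip [0.498 0.094 0.175]  tip [0.493 0.174 0.176]  tip [0.491 0.253 0.178]  tip [0.492 0.333 0.181]
```

```bash
python3 -m inch '[0.0193,-0.0185,-0.0009,1.0,-1.26,0.58,1, 0.0193,-0.0185,-0.0009,1.0,-1.26,0.58,1, 0.0193,-0.0185,-0.0009,1.0,-1.26,0.58,1, 0.0193,-0.0185,-0.0009,1.0,-1.26,0.58,1, 0.0193,-0.0185,-0.0009,1.0,-1.26,0.58,1, 0.0193,-0.0185,-0.0009,1.0,-1.26,0.58,1, 0.0193,-0.0185,-0.0009,1.0,-1.26,0.58,1, 0.0193,-0.0185,-0.0009,1.0,-1.26,0.58,1, 0.0193,-0.0185,-0.0009,1.0,-1.26,0.58,1, 0.0193,-0.0185,-0.0009,1.0,-1.26,0.58,1, 0.0193,-0.0185,-0.0009,1.0,-1.26,0.58,1, 0.0193,-0.0185,-0.0009,1.0,-1.26,0.58,1, 0.0193,-0.0185,-0.0009,1.0,-1.26,0.58,1, 0.0193,-0.0185,-0.0009,1.0,-1.26,0.58,1, 0.0193,-0.0185,-0.0009,1.0,-1.26,0.58,1, 0.0193,-0.0185,-0.0009,1.0,-1.26,0.58,1, 0.0193,-0.0185,-0.0009,1.0,-1.26,0.58,1, 0.0193,-0.0185,-0.0009,1.0,-1.26,0.58,1, 0,0,0,0,0,0,1]'
python3 - <<'E'
from wr import *
from m import circ
E
cat > bk.py <<'E'
from wr import *
from scipy.optimize import least_squares
p,T=wrist();cv2.imwrite('pics/bk.png',p['color'])
hsv=cv2.cvtColor(p['color'],cv2.COLOR_BGR2HSV)
C,u,v=fcloud(p,T,(hsv[...,0]>18)&(hsv[...,0]<32)&(hsv[...,1]>150))
k=(abs(C[:,0]-.492)<.06)&(abs(C[:,1]-.333)<.06)&(C[:,2]>.079)&(C[:,2]<.095);P=C[k]
s=least_squares(lambda c:np.hypot(P[:,0]-c[0],P[:,1]-c[1])-.0295,[.492,.333],loss='soft_l1',f_scale=.002)
print(len(P),'rim',s.x.round(4),np.median(abs(s.fun)),np.median(P[:,2]),(P.min(0)+P.max(0))/2)
plan(tool([0,0,-1],[np.cos(.6),np.sin(.6),0],[s.x[0],s.x[1],.068]),7)
E
python3 bk.py
```

```text
time: 9.53
tcp_pos: [0.4921, 0.3372, 0.3441]
orientation: [0.955, 0.298, -0.003, -0.003]
force: [-0.1, 0.0, -0.3]
grip_width: 0.088
grip_force: 0.0
side beaker 1007 [[0.468, 0.304, 0.007], [0.493, 0.351, 0.05], [0.518, 0.365, 0.085]]
 top mean [0.4922 0.3465 0.0819] 133
 circ (array([0.4938, 0.3345]), 0.0017)
side bottle 245 [[0.416, -0.327, 0.081], [0.432, -0.306, 0.117], [0.446, -0.298, 0.147]]
 top mean [ 0.4318 -0.3147  0.144 ] 57
 circ (array([ 0.4316, -0.3226]), 0.0011)
side sleeve 719 400 n [-0.475 -0.006  0.88 ] lean 0.4947141048199396 yaw 0.0124267674563931 mean [ 0.6645 -0.0348  0.1176]
 black 139 [[0.612, -0.103, 0.1], [0.638, -0.047, 0.115], [0.658, -0.01, 0.161]]
post [(0.79, array([195., 252.]), np.int64(720)), (0.66, array([338., 311.]), np.int64(1211))]
seat [(0.86, array([188., 256.]), np.int64(1968))]
top beaker 3 [[0.493, 0.298, 0.035], [0.497, 0.3, 0.044], [0.5, 0.3, 0.054]]
 top mean [0.5002 0.3    0.0547] 1
top bottle 253 [[0.409, -0.337, 0.033], [0.426, -0.313, 0.117], [0.443, -0.303, 0.15]]
 top mean [ 0.4294 -0.322   0.1464] 80
 circ (array([ 0.4303, -0.3251]), 0.0005)
top sleeve 375 227 n [-0.481 -0.019  0.876] lean 0.5025233648199593 yaw 0.04029478236417506 mean [ 0.6559 -0.065   0.1141]
 black 295 [[0.551, -0.146, 0.078], [0.618, -0.093, 0.115], [0.658, -0.015, 0.172]]
post [(0.93, array([202., 331.]), np.int64(902)), (0.31, array([239., 410.]), np.int64(324))]
seat [(0.95, array([201., 328.]), np.int64(2113))]
946 rim [0.4926 0.3327] 0.0007734815515454459 0.08409706891206598 [0.49240601 0.33276068 0.08253891]
7 rows of [0.0, 0.0002, 0.0187] [-0.04, 0.01, 0.01] |t| 18.7 |w| 0.04
  tip [0.492 0.333 0.124]  tip [0.492 0.333 0.068]
```

View pics/bk.png

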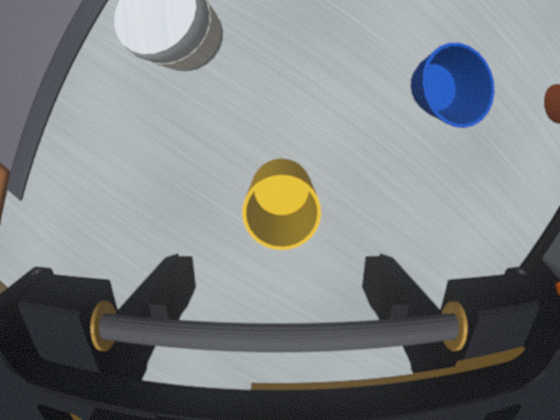

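The beaker's rim is centred at about (282,212), midway between the fingers, so I can go straight down.

```bash
python3 -m inch '[0,0.0002,0.018,0,0,0,1, 0,0.0002,0.018,0,0,0,1, 0,0.0002,0.018,0,0,0,1, 0,0.0002,0.018,0,0,0,1, 0,0.0002,0.018,0,0,0,1, 0,0.0002,0.018,0,0,0,1, 0,0.0002,0.018,0,0,0,1, 0,0,0,0,0,0,-1, 0,0,0,0,0,0,-1, 0,0,0,0,0,0,-1, 0,0,0,0,0,0,-1, 0,0,0,0,0,0,-1, 0,0,0,0,0,0,-1, 0,0,0,0,0,0,-1]' 25; python3 -c "
from pl import *
print(cur()[2,3]-.147)"
```

```text
time: 11.25
tcp_pos: [0.4924, 0.333, 0.2212]
orientation: [0.955, 0.296, -0.0, -0.002]
force: [-1.9, -0.8, 6.1]
grip_width: 0.062
grip_force: 25.0
0.0742355275707634
```

```bash
python3 -m inch '[0,0,-0.02,0,0,0,-1, 0,0,-0.035,0,0,0,-1, 0,0,-0.035,0,0,0,-1, 0,0,-0.02,0,0,0,-1, 0,0,0,0,0,0,-1]'; python3 -c "
from pl import *
plan(local([-.001,0,.16],0),18)
print(local([-.001,0,.16],0)[:3,3])"
```

```text
time: 11.67
tcp_pos: [0.4929, 0.3328, 0.3348]
orientation: [0.955, 0.297, 0.003, -0.003]
force: [0.5, 0.2, -1.2]
grip_width: 0.0619
grip_force: 25.0
18 rows of [-0.0063, 0.0216, -0.0039] [-0.47, 1.53, 1.78] |t| 22.8 |w| 2.39
  tip [0.526 0.273 0.181]  tip [0.551 0.208 0.193]  tip [0.569 0.141 0.206]  tip [0.58  0.073 0.218]  tip [0.584 0.004 0.229]  tip [ 0.58  -0.066  0.238]
[ 0.50050991 -0.06838916  0.38393842]
```

```bash
python3 -m inch '[-0.0063,0.0216,-0.0039,-0.47,1.53,1.78,-1, -0.0063,0.0216,-0.0039,-0.47,1.53,1.78,-1, -0.0063,0.0216,-0.0039,-0.47,1.53,1.78,-1, -0.0063,0.0216,-0.0039,-0.47,1.53,1.78,-1, -0.0063,0.0216,-0.0039,-0.47,1.53,1.78,-1, -0.0063,0.0216,-0.0039,-0.47,1.53,1.78,-1, -0.0063,0.0216,-0.0039,-0.47,1.53,1.78,-1, -0.0063,0.0216,-0.0039,-0.47,1.53,1.78,-1, -0.0063,0.0216,-0.0039,-0.47,1.53,1.78,-1, -0.0063,0.0216,-0.0039,-0.47,1.53,1.78,-1, -0.0063,0.0216,-0.0039,-0.47,1.53,1.78,-1, -0.0063,0.0216,-0.0039,-0.47,1.53,1.78,-1, -0.0063,0.0216,-0.0039,-0.47,1.53,1.78,-1, -0.0063,0.0216,-0.0039,-0.47,1.53,1.78,-1, -0.0063,0.0216,-0.0039,-0.47,1.53,1.78,-1, -0.0063,0.0216,-0.0039,-0.47,1.53,1.78,-1, -0.0063,0.0216,-0.0039,-0.47,1.53,1.78,-1, -0.0063,0.0216,-0.0039,-0.47,1.53,1.78,-1, 0,0,0,0,0,0,-1]'; python3 - <<'E'
from wr import *
plan(local([-.001,0,.16],0),1,False)
p=imaging.snapshot('wrist');cv2.imwrite('pics/pre.png',p['color'])
plan(local([-.001,0,.16],0),1,False)
plan(local([-.001,0,.082],0),4,False)
E
```

```text
time: 13.25
tcp_pos: [0.4994, -0.071, 0.3794]
orientation: [0.97, 0.012, 0.243, -0.002]
force: [-0.1, 0.0, -1.4]
grip_width: 0.0618
grip_force: 25.0
1 rows of [0.0032, -0.0026, -0.0034] [0.29, 0.48, -0.26] |t| 5.3 |w| 0.62
1 rows of [0.0029, -0.0013, -0.0036] [0.21, 0.56, -0.18] |t| 4.7 |w| 0.62
4 rows of [0.0008, -0.0004, 0.0186] [0.05, 0.14, -0.04] |t| 18.6 |w| 0.16
```

View pics/pre.png

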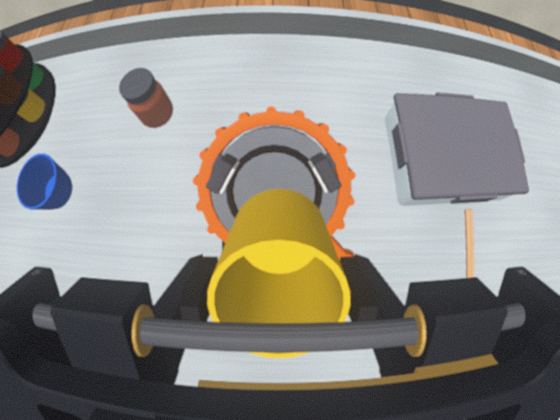

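The beaker is held straight with its rim at (280,298), and the dish and jaws are ahead, centred at about (275,185).

```bash
python3 -m inch '[0.0014,-0.0006,0.0,0.1,0.3,-0.1,-1, 0.0014,-0.0006,0.0,0.1,0.3,-0.1,-1, 0,0,0.01,0,0,0,-1, 0,0,0.015,0,0,0,-1, 0,0,0,0,0,0,-1]'; python3 -c "
from pl import *
plan(local([-.001,0,.082],0),1,False)"
```

```text
time: 13.72
tcp_pos: [0.5152, -0.0659, 0.3571]
orientation: [0.969, 0.017, 0.247, -0.005]
force: [-0.2, 0.3, -2.3]
grip_width: 0.0619
grip_force: 25.0
1 rows of [0.0, 0.0021, 0.0473] [-0.15, 0.09, 0.22] |t| 47.4 |w| 0.28
```

```bash
python3 -m inch '[0,0.001,0.008,0,0,0.1,-1, 0,0,0.01,0,0,0,-1, 0,0,0.01,0,0,0,-1, 0,0,0.01,0,0,0,-1, 0,0,0,0,0,0,-1]'; python3 -c "
from pl import *
plan(local([-.001,0,.082],0),1,False)"
```

```text
time: 14.13
tcp_pos: [0.5334, -0.067, 0.3244]
orientation: [0.969, 0.016, 0.247, -0.004]
force: [-0.9, 0.7, -1.5]
grip_width: 0.0623
grip_force: 25.0
1 rows of [-0.0003, 0.0003, 0.01] [-0.1, 0.02, 0.07] |t| 10.0 |w| 0.12
```

Base is now about 17 mm above the dish. I'll creep down to contact.

```bash
python3 -m inch '[0,0,0.006,0,0,0,-1, 0,0,0.005,0,0,0,-1, 0,0,0.002,0,0,0,-1, 0,0,0,0,0,0,-1]';python3 -m inch '[0,0,0.0015,0,0,0,-1, 0,0,0.0015,0,0,0,-1, 0,0,0,0,0,0,-1]';python3 -m inch '[0,0,0.0015,0,0,0,-1, 0,0,0.0015,0,0,0,-1,0,0,0,0,0,0,-1]'; python3 -c "
from pl import *
L=np.linalg.inv(F)@cur();print(L[2,3]-.147-.0742,F[:3,:3].T@monitor.observe()['force']);plan(local([-.001,0,.082],0),1,False)"
```

```text
time: 14.47
tcp_pos: [0.5393, -0.067, 0.3148]
orientation: [0.969, 0.016, 0.248, -0.004]
force: [-0.2, 0.4, -0.6]
grip_width: 0.0619
grip_force: 25.0
time: 14.72
tcp_pos: [0.5407, -0.0669, 0.3125]
orientation: [0.968, 0.016, 0.249, -0.004]
force: [-0.1, -0.1, -1.3]
grip_width: 0.0619
grip_force: 25.0
time: 14.97
tcp_pos: [0.5422, -0.0668, 0.3096]
orientation: [0.969, 0.016, 0.248, -0.004]
force: [-1.0, 0.2, -1.4]
grip_width: 0.062
grip_force: 25.0
0.0006053620741535842 [-1.53532418  0.24842345 -0.77080853]
1 rows of [-0.001, 0.0003, -0.0072] [-0.04, -0.13, 0.09] |t| 7.3 |w| 0.16
```

```bash
python3 -m inch '[0,0,0.001,0,0,0,-1, 0,0,0.001,0,0,0,-1, 0,0,0,0,0,0,-1]';python3 -c "
from pl import *
L=np.linalg.inv(F)@cur();print(L[2,3]-.147-.0742,F[:3,:3].T@monitor.observe()['force']);"
```

```text
time: 15.22
tcp_pos: [0.5429, -0.067, 0.309]
orientation: [0.968, 0.016, 0.249, -0.004]
force: [-9.6, -0.7, 6.5]
grip_width: 0.0619
grip_force: 25.0
-0.0003343778998248642 [-5.28200416 -0.45144649 10.29580658]
```

```bash
python3 -m inch '[0,0,-0.0005,0,0,0,0.2, 0,0,0,0,0,0,1, 0,0,0,0,0,0,1, 0,0,0,0,0,0,1, 0,0,0,0,0,0,1, 0,0,-0.01,0,0,0,1, 0,0,-0.03,0,0,0,1, 0,0,-0.04,0,0,0,1, 0,0,-0.04,0,0,0,1, 0,0,-0.02,0,0,0,1, 0,0,0,0,0,0,1]'; cat > rim.py <<'E'
from wr import *
p,T=wrist();cv2.imwrite('pics/rim.png',p['color'])
hsv=cv2.cvtColor(p['color'],cv2.COLOR_BGR2HSV)
C,u,v=fcloud(p,T,(hsv[...,0]>18)&(hsv[...,0]<32)&(hsv[...,1]>150))
q=(C-F[:3,3])@F[:3,:3];k=(np.hypot(q[:,0],q[:,1])<.06)&(q[:,2]>.079)&(q[:,2]<.1);P=q[k]
from scipy.optimize import least_squares
s=least_squares(lambda c:np.hypot(P[:,0]-c[0],P[:,1]-c[1])-.0295,[0,0],loss='soft_l1',f_scale=.002)
A=np.c_[P[:,:2],np.ones(len(P))];pl=np.linalg.lstsq(A,P[:,2],rcond=None)[0]
print('rim local',s.x.round(4),len(P),np.median(abs(s.fun)),'plane tilt/height',pl.round(4))
E
python3 rim.py
```

```text
time: 16.13
tcp_pos: [0.4741, -0.0688, 0.4361]
orientation: [0.968, 0.016, 0.252, -0.002]
force: [-0.5, -0.5, 0.6]
grip_width: 0.0876
grip_force: 0.0
rim local [-0.0056 -0.002 ] 973 0.0008895822331439138 plane tilt/height [0.0066 0.0039 0.0838]
```

View pics/rim.png

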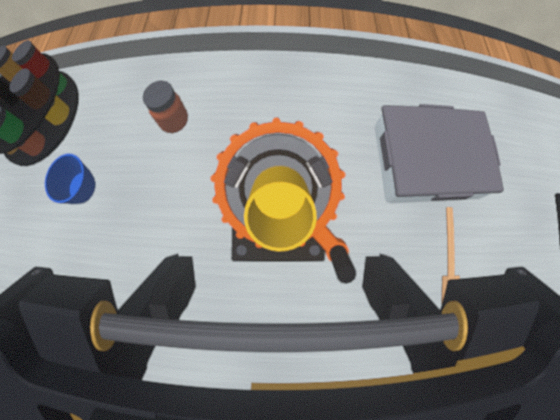

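The beaker stands square in the dish (rim at (280,215)), having slid about 4 mm downslope against the rim as expected. The bottle is next.

```bash
python3 -c "
from pl import *
plan(tool([0,0,-1],[np.cos(-.6),np.sin(-.6),0],[.43,-.324,.25]),15)"
```

```text
15 rows of [0.001, 0.0176, 0.0023] [-0.6, -1.87, 2.36] |t| 17.8 |w| 3.08
  tip [ 0.546 -0.124  0.276]  tip [ 0.528 -0.18   0.263]  tip [ 0.503 -0.232  0.251]  tip [ 0.47 -0.28  0.24]  tip [ 0.43  -0.324  0.231]
```

```bash
python3 -m inch '[0.001,0.0176,0.0023,-0.6,-1.87,2.36,1, 0.001,0.0176,0.0023,-0.6,-1.87,2.36,1, 0.001,0.0176,0.0023,-0.6,-1.87,2.36,1, 0.001,0.0176,0.0023,-0.6,-1.87,2.36,1, 0.001,0.0176,0.0023,-0.6,-1.87,2.36,1, 0.001,0.0176,0.0023,-0.6,-1.87,2.36,1, 0.001,0.0176,0.0023,-0.6,-1.87,2.36,1, 0.001,0.0176,0.0023,-0.6,-1.87,2.36,1, 0.001,0.0176,0.0023,-0.6,-1.87,2.36,1, 0.001,0.0176,0.0023,-0.6,-1.87,2.36,1, 0.001,0.0176,0.0023,-0.6,-1.87,2.36,1, 0.001,0.0176,0.0023,-0.6,-1.87,2.36,1, 0.001,0.0176,0.0023,-0.6,-1.87,2.36,1, 0.001,0.0176,0.0023,-0.6,-1.87,2.36,1, 0.001,0.0176,0.0023,-0.6,-1.87,2.36,1, 0,0,0,0,0,0,1, 0,0,0,0,0,0,1]'
python3 - <<'E'
from wr import *
p,T=wrist();cv2.imwrite('pics/bot.png',p['color'])
C,u,v=fcloud(p,T,np.ones((420,560),bool))
k=(np.hypot(C[:,0]-.43,C[:,1]+.324)<.035)&(C[:,2]>.138)&(C[:,2]<.152);P=C[k]
print(k.sum(),P.mean(0),(P.min(0)+P.max(0))/2,np.ptp(P,0),u[k].mean(),v[k].mean())
c=(P.min(0)+P.max(0))/2
plan(tool([0,0,-1],[np.cos(-.6),np.sin(-.6),0],[c[0],c[1],.13]),7)
E
```

```text
time: 17.6
tcp_pos: [0.431, -0.3244, 0.3936]
orientation: [0.956, -0.295, -0.003, -0.001]
force: [0.0, -0.9, -0.0]
grip_width: 0.0882
grip_force: 0.0
1557 [ 0.43021061 -0.32358054  0.1442643 ] [ 0.42961743 -0.32301953  0.14221215] [0.03314036 0.0335022  0.00829658] 277.2318561335902 218.36287732819525
7 rows of [-0.0002, 0.0, 0.0167] [-0.01, 0.04, 0.02] |t| 16.7 |w| 0.05
  tip [ 0.43  -0.323  0.178]  tip [ 0.43  -0.323  0.128]
```

View pics/bot.png

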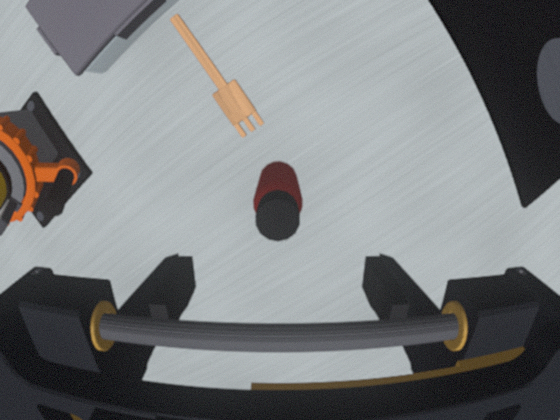

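The cap is at (277,218), centred between the fingers. Going down to grip it.

```bash
python3 -m inch '[0,0,0.017,0,0,0,1, 0,0,0.017,0,0,0,1, 0,0,0.017,0,0,0,1, 0,0,0.017,0,0,0,1, 0,0,0.017,0,0,0,1, 0,0,0.017,0,0,0,1, 0,0,0.014,0,0,0,1, 0,0,0,0,0,0,-1, 0,0,0,0,0,0,-1, 0,0,0,0,0,0,-1, 0,0,0,0,0,0,-1, 0,0,0,0,0,0,-1, 0,0,0,0,0,0,-1, 0,0,0,0,0,0,-1, 0,0,0,0,0,0,-1, 0,0,0,0,0,0,-1, 0,0,0,0,0,0,-1]' 30; python3 -c "
from pl import *
print(cur()[2,3]-.147)"
```

```text
time: 19.07
tcp_pos: [0.4305, -0.3239, 0.2794]
orientation: [0.956, -0.295, -0.002, -0.001]
force: [0.5, -0.0, 0.3]
grip_width: 0.0332
grip_force: 30.0
0.13237268389786896
```

```bash
python3 -m inch '[0,0,-0.015,0,0,0,-1, 0,0,-0.03,0,0,0,-1, 0,0,-0.035,0,0,0,-1, 0,0,-0.035,0,0,0,-1, 0,0,-0.025,0,0,0,-1, 0,0,0,0,0,0,-1]'; python3 -c "
from pl import *
print(monitor.observe()['force'])
plan(local([-.0056,-.002,.255],0),18)"
```

```text
time: 19.57
tcp_pos: [0.431, -0.3242, 0.4243]
orientation: [0.956, -0.295, 0.002, 0.002]
force: [0.6, -0.4, -1.4]
grip_width: 0.0332
grip_force: 30.0
[ 0.63004093 -0.38436713 -1.42977855]
18 rows of [-0.0026, -0.014, -0.0026] [0.51, 1.53, -1.96] |t| 14.5 |w| 2.53
  tip [ 0.461 -0.288  0.267]  tip [ 0.485 -0.248  0.277]  tip [ 0.505 -0.206  0.287]  tip [ 0.519 -0.162  0.298]  tip [ 0.528 -0.116  0.309]  tip [ 0.531 -0.069  0.319]
```

```bash
python3 -m inch '[-0.0026,-0.014,-0.0026,0.51,1.53,-1.96,-1, -0.0026,-0.014,-0.0026,0.51,1.53,-1.96,-1, -0.0026,-0.014,-0.0026,0.51,1.53,-1.96,-1, -0.0026,-0.014,-0.0026,0.51,1.53,-1.96,-1, -0.0026,-0.014,-0.0026,0.51,1.53,-1.96,-1, -0.0026,-0.014,-0.0026,0.51,1.53,-1.96,-1, -0.0026,-0.014,-0.0026,0.51,1.53,-1.96,-1, -0.0026,-0.014,-0.0026,0.51,1.53,-1.96,-1, -0.0026,-0.014,-0.0026,0.51,1.53,-1.96,-1, -0.0026,-0.014,-0.0026,0.51,1.53,-1.96,-1, -0.0026,-0.014,-0.0026,0.51,1.53,-1.96,-1, -0.0026,-0.014,-0.0026,0.51,1.53,-1.96,-1, -0.0026,-0.014,-0.0026,0.51,1.53,-1.96,-1, -0.0026,-0.014,-0.0026,0.51,1.53,-1.96,-1, -0.0026,-0.014,-0.0026,0.51,1.53,-1.96,-1, -0.0026,-0.014,-0.0026,0.51,1.53,-1.96,-1, -0.0026,-0.014,-0.0026,0.51,1.53,-1.96,-1, -0.0026,-0.014,-0.0026,0.51,1.53,-1.96,-1, 0,0,0,0,0,0,-1, 0,0,0,0,0,0,-1]'; python3 - <<'E'
from wr import *
plan(local([-.0056,-.002,.255],0),1,False)
p,T=wrist();cv2.imwrite('pics/bi.png',p['color'])
# bottle axis in tool frame from red points
hsv=cv2.cvtColor(p['color'],cv2.COLOR_BGR2HSV)
C,u,v=fcloud(p,T,((hsv[...,0]<6)|(hsv[...,0]>174))&(hsv[...,1]>180))
q=(C-F[:3,3])@F[:3,:3];k=(np.hypot(q[:,0],q[:,1])<.05)&(q[:,2]>.1)&(q[:,2]<.25);q=q[k]
from scipy.optimize import least_squares
for lo,hi in((.12,.17),(.17,.22)):
    P=q[(q[:,2]>lo)&(q[:,2]<hi)]
    if len(P)>10:
        s=least_squares(lambda c:np.hypot(P[:,0]-c[0],P[:,1]-c[1])-.022,[-.005,-.002],loss='soft_l1',f_scale=.002);print(lo,len(P),s.x,np.median(abs(s.fun)))
E
```

```text
time: 21.23
tcp_pos: [0.4513, -0.0724, 0.4612]
orientation: [0.969, 0.015, 0.245, -0.007]
force: [-0.4, -0.1, -1.9]
grip_width: 0.0332
grip_force: 30.0
1 rows of [0.0016, -0.0005, -0.0036] [-0.32, 0.24, -0.04] |t| 3.9 |w| 0.4
0.12 163 [-0.01108861 -0.00090529] 0.00018069560214997726
0.17 569 [-0.01055667 -0.00151437] 0.00021911541210574773
```

View pics/bi.png

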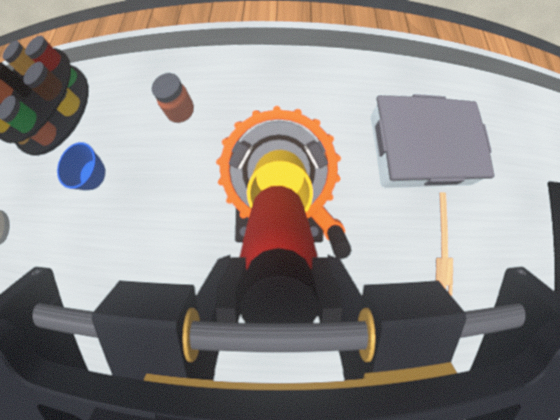

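The bottle hangs straight above the beaker mouth at (280,185), sitting slightly toward the front. I'll shift it about 4 mm upslope (+x) and go down.

```bash
python3 -m inch '[0.002,0,0,-0.1,0.1,0,-1, 0.002,0,0,-0.1,0.1,0,-1, 0,0,0.01,0,0,0,-1, 0,0,0.01,0,0,0,-1,0,0,0.004,0,0,0,-1,0,0,0,0,0,0,-1]'; python3 - <<'E'
from wr import *
plan(local([-.0056,-.002,.136],0),1,False)
p,T=wrist()
hsv=cv2.cvtColor(p['color'],cv2.COLOR_BGR2HSV)
from scipy.optimize import least_squares
def fit(P,r):
    s=least_squares(lambda c:np.hypot(P[:,0]-c[0],P[:,1]-c[1])-r,[-.005,-.002],loss='soft_l1',f_scale=.002);print(len(P),s.x.round(4),np.median(abs(s.fun)).round(4))
C,u,v=fcloud(p,T,((hsv[...,0]<6)|(hsv[...,0]>174))&(hsv[...,1]>180))
q=(C-F[:3,3])@F[:3,:3];k=(np.hypot(q[:,0],q[:,1])<.05)&(q[:,2]>.1)&(q[:,2]<.19);fit(q[k],.022)
C,u,v=fcloud(p,T,(hsv[...,0]>18)&(hsv[...,0]<32)&(hsv[...,1]>150))
q=(C-F[:3,3])@F[:3,:3];k=(np.hypot(q[:,0],q[:,1])<.06)&(q[:,2]>.079)&(q[:,2]<.1);fit(q[k],.0295)
E
```

```text
time: 21.78
tcp_pos: [0.4669, -0.0727, 0.4401]
orientation: [0.969, 0.014, 0.245, -0.006]
force: [-0.2, -0.1, -2.6]
grip_width: 0.0328
grip_force: 30.0
1 rows of [-0.0016, -0.001, 0.0894] [-0.18, 0.24, -0.16] |t| 89.4 |w| 0.34
1040 [-0.0072 -0.0028] 0.0002
565 [-0.0067 -0.002 ] 0.0009
```

Camera-relative alignment is now within 1 mm, so I'll lower.

```bash
python3 -m inch '[0.0003,-0.0005,0.01,0,0,0,-1, 0,0,0.01,0,0,0,-1, 0,0,0.01,0,0,0,-1, 0,0,0,0,0,0,-1]';python3 -m inch '[0,0,0.012,0,0,0,-1, 0,0,0.012,0,0,0,-1, 0,0,0.012,0,0,0,-1, 0,0,0,0,0,0,-1]'; python3 -c "
from pl import *
print(F[:3,:3].T@monitor.observe()['force'])
plan(local([-.0056,-.002,.136],0),1,False)"
```

```text
time: 22.17
tcp_pos: [0.4816, -0.0715, 0.4133]
orientation: [0.969, 0.014, 0.245, -0.006]
force: [0.1, -0.3, -3.1]
grip_width: 0.0334
grip_force: 30.0
time: 22.5
tcp_pos: [0.4988, -0.0709, 0.3815]
orientation: [0.969, 0.014, 0.245, -0.006]
force: [0.1, -0.3, -2.4]
grip_width: 0.0331
grip_force: 30.0
[-1.11745139 -0.27906026 -2.1516919 ]
1 rows of [-0.0017, -0.0004, 0.0228] [-0.2, 0.29, -0.16] |t| 22.8 |w| 0.39
```

```bash
python3 -m inch '[0,0,0.009,0,0,0,-1, 0,0,0.008,0,0,0,-1, 0,0,0.003,0,0,0,-1, 0,0,0,0,0,0,-1]';python3 -m inch '[0,0,0.0015,0,0,0,-1, 0,0,0.001,0,0,0,-1, 0,0,0,0,0,0,-1]'; python3 -c "
from pl import *
print(F[:3,:3].T@monitor.observe()['force'])
plan(local([-.0056,-.002,.136],0),1,False)"
```

```text
time: 22.83
tcp_pos: [0.5081, -0.0707, 0.3657]
orientation: [0.969, 0.014, 0.246, -0.005]
force: [-0.1, 1.3, -2.1]
grip_width: 0.0327
grip_force: 30.0
time: 23.08
tcp_pos: [0.5091, -0.0707, 0.3644]
orientation: [0.969, 0.014, 0.247, -0.005]
force: [0.1, -0.3, -1.4]
grip_width: 0.033
grip_force: 30.0
[-0.57677904 -0.25633162 -1.28947546]
1 rows of [-0.0027, -0.0005, 0.0028] [-0.1, 0.06, -0.12] |t| 3.9 |w| 0.17
```

```bash
python3 -m inch '[0,0,0.001,0,0,0,-1, 0,0,0.001,0,0,0,-1, 0,0,0,0,0,0,-1]';python3 -m inch '[0,0,0.001,0,0,0,-1, 0,0,0,0,0,0,-1]';python3 -m inch '[0,0,0.001,0,0,0,-1, 0,0,0,0,0,0,-1]'; python3 -c "
from pl import *
print(F[:3,:3].T@monitor.observe()['force'])
plan(local([-.0056,-.002,.136],0),1,False)"
```

```text
time: 23.33
tcp_pos: [0.51, -0.0706, 0.3624]
orientation: [0.969, 0.014, 0.247, -0.005]
force: [0.3, 1.1, -2.1]
grip_width: 0.0332
grip_force: 30.0
time: 23.5
tcp_pos: [0.5105, -0.0706, 0.3622]
orientation: [0.969, 0.014, 0.247, -0.005]
force: [-3.6, -0.2, 1.9]
grip_width: 0.0331
grip_force: 30.0
time: 23.67
tcp_pos: [0.511, -0.0706, 0.3624]
orientation: [0.969, 0.014, 0.248, -0.004]
force: [-10.2, 0.6, 12.1]
grip_width: 0.0327
grip_force: 30.0
[-3.19051722  0.90196633 15.49002807]
1 rows of [-0.0034, -0.0005, 0.0001] [-0.06, -0.07, -0.08] |t| 3.4 |w| 0.12
```

The bottle is on the beaker's floor. I'll ease the pressure, release and retreat.

```bash
python3 -m inch '[-0.001,0,-0.001,0,0,0,-1, -0.001,0,0,0,0,0,-0.2, 0,0,0,0,0,0,0.2, 0,0,0,0,0,0,0.6, 0,0,0,0,0,0,1, 0,0,0,0,0,0,1, 0,0,0,0,0,0,1, 0,0,0,0,0,0,1, 0,0,-0.01,0,0,0,1, 0,0,-0.03,0,0,0,1, 0,0,-0.04,0,0,0,1, 0,0,-0.03,0,0,0,1, 0,0,0,0,0,0,1]'; python3 - <<'E'
from wr import *
p,T=wrist();cv2.imwrite('pics/in.png',p['color'])
C,u,v=fcloud(p,T,np.ones((420,560),bool));q=(C-F[:3,3])@F[:3,:3]
k=(np.hypot(q[:,0],q[:,1])<.05)&(q[:,2]>.135)&(q[:,2]<.165);P=q[k]
A=np.c_[P[:,:2],np.ones(len(P))];print('cap',k.sum(),P.mean(0).round(4),(P.min(0)+P.max(0))/2,np.ptp(P,0))
plan(local([-.0826,-.0726,.031+.12],.72),14)
E
```

```text
time: 24.75
tcp_pos: [0.4545, -0.0723, 0.4633]
orientation: [0.968, 0.015, 0.251, -0.003]
force: [0.5, 0.7, 0.8]
grip_width: 0.0879
grip_force: 0.0
cap 1677 [-0.0261 -0.0036  0.1487] [-0.02882231 -0.00362863  0.14452073] [0.03655842 0.03321464 0.01897696]
14 rows of [-0.0071, 0.0029, 0.007] [0.01, -0.02, -2.95] |t| 10.4 |w| 2.95
  tip [ 0.527 -0.08   0.287]  tip [ 0.521 -0.093  0.259]  tip [ 0.517 -0.109  0.233]  tip [ 0.515 -0.127  0.207]
```

View pics/in.png

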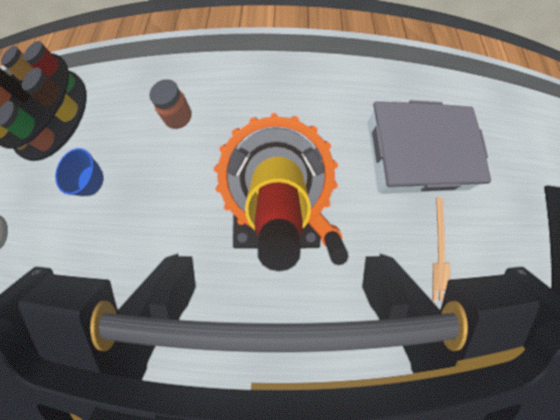

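The bottle is well down inside, leaning about 8° on the beaker's front wall (cap at (278,245)). The wrist camera sits inward of the tool and could hit the cap, so I'll pinch the post with the tool tilted 13° outward about its closing axis.

```bash
cat >> pl.py <<'E'
def tilt(a,h,b=np.radians(13),r=.11):
    "post at angle a (right +) from front, grasp height h, tool tilted b outward"
    xr=np.array([np.cos(a),np.sin(a),0]);n=np.array([0,0,1.])
    z=-n*np.cos(b)+xr*np.sin(b)
    return tool(F[:3,:3]@z,F[:3,:3]@xr,F[:3,:3]@(-r*xr+h*n)+F[:3,3])
E
python3 -c "
from pl import *
plan(tilt(.72,.15),14)"
```

```text
14 rows of [-0.0101, 0.0041, 0.0063] [0.35, 0.87, -2.94] |t| 12.5 |w| 3.08
  tip [ 0.526 -0.08   0.288]  tip [ 0.519 -0.093  0.261]  tip [ 0.516 -0.109  0.234]  tip [ 0.516 -0.126  0.209]
```

```bash
python3 -m inch '[-0.0101,0.0041,0.0063,0.35,0.87,-2.94,1, -0.0101,0.0041,0.0063,0.35,0.87,-2.94,1, -0.0101,0.0041,0.0063,0.35,0.87,-2.94,1, -0.0101,0.0041,0.0063,0.35,0.87,-2.94,1, -0.0101,0.0041,0.0063,0.35,0.87,-2.94,1, -0.0101,0.0041,0.0063,0.35,0.87,-2.94,1, -0.0101,0.0041,0.0063,0.35,0.87,-2.94,1, -0.0101,0.0041,0.0063,0.35,0.87,-2.94,1, -0.0101,0.0041,0.0063,0.35,0.87,-2.94,1, -0.0101,0.0041,0.0063,0.35,0.87,-2.94,1, -0.0101,0.0041,0.0063,0.35,0.87,-2.94,1, -0.0101,0.0041,0.0063,0.35,0.87,-2.94,1, -0.0101,0.0041,0.0063,0.35,0.87,-2.94,1, -0.0101,0.0041,0.0063,0.35,0.87,-2.94,1, 0,0,0,0,0,0,1, 0,0,0,0,0,0,1]'; python3 - <<'E'
from pl import *
print(monitor.observe()['qpos'].round(2))
plan(tilt(.72,.15),1,False)
plan(tilt(.72,.033),7,False)
X=tilt(.72,.033);Y=tilt(.72-np.radians(5),.033);D=np.linalg.inv(X)@Y;print('5deg row',D[:3,3].round(5),np.degrees(R.from_matrix(D[:3,:3]).as_rotvec()).round(3))
E
```

```text
time: 26.13
tcp_pos: [0.4169, -0.1658, 0.3162]
orientation: [0.871, 0.362, 0.33, 0.039]
force: [-0.3, 0.6, -0.2]
grip_width: 0.0879
grip_force: 0.0
[-0.74  0.19  1.97  0.85  0.79 -0.52]
1 rows of [0.0026, 0.0009, -0.0037] [-0.48, 0.2, -0.29] |t| 4.6 |w| 0.59
7 rows of [-0.0034, 0.0002, 0.0158] [-0.07, 0.03, -0.04] |t| 16.1 |w| 0.08
5deg row [ 0.00053 -0.01247  0.00012] [-1.125  0.     4.872]
```

```bash
python3 -m inch '[-0.0034,0.0002,0.0158,-0.07,0.03,-0.04,1, -0.0034,0.0002,0.0158,-0.07,0.03,-0.04,1, -0.0034,0.0002,0.0158,-0.07,0.03,-0.04,1, -0.0034,0.0002,0.0158,-0.07,0.03,-0.04,1, -0.0034,0.0002,0.0158,-0.07,0.03,-0.04,1, -0.0034,0.0002,0.0158,-0.07,0.03,-0.04,1, -0.0034,0.0002,0.0158,-0.07,0.03,-0.04,1, 0,0,0,0,0,0,-1, 0,0,0,0,0,0,-1, 0,0,0,0,0,0,-1, 0,0,0,0,0,0,-1, 0,0,0,0,0,0,-1, 0,0,0,0,0,0,-1, 0,0,0,0,0,0,-1, 0,0,0,0,0,0,-1, 0,0,0,0,0,0,-1, 0,0,0,0,0,0,-1, 0,0,0,0,0,0,-1]' 50; python3 -c "
from pl import *
plan(tilt(.72,.033),1,False)"
```

```text
time: 27.63
tcp_pos: [0.4728, -0.1638, 0.2185]
orientation: [0.868, 0.364, 0.334, 0.044]
force: [-1.1, 0.2, 0.2]
grip_width: 0.0203
grip_force: 50.0
1 rows of [-0.0002, -0.0004, 0.0002] [0.09, -0.07, 0.18] |t| 0.5 |w| 0.21
```

```bash
python3 -m inch '[0.0005,-0.0125,0.0001,-1.12,0,4.87,-1, 0.0005,-0.0125,0.0001,-1.12,0,4.87,-1, 0.0005,-0.0125,0.0001,-1.12,0,4.87,-1, 0.0005,-0.0125,0.0001,-1.12,0,4.87,-1, 0.0005,-0.0125,0.0001,-1.12,0,4.87,-1, 0.0005,-0.0125,0.0001,-1.12,0,4.87,-1, 0,0,0,0,0,0,-1]'; cat > st.py <<'E'
from pl import *
C=cur();L=np.linalg.inv(F)@C;g=L[:3,3]+.147*L[:3,2];a=np.arctan2(-g[1],-g[0]);s=monitor.observe()
print('g',g.round(4),'r',np.hypot(*g[:2]).round(4),'value(pos)',(.72-a).round(3),'tool force',(C[:3,:3].T@s['force']).round(1),'q',s['qpos'].round(2))
E
python3 st.py
```

```text
time: 28.22
tcp_pos: [0.4415, -0.097, 0.2025]
orientation: [0.928, 0.111, 0.355, 0.008]
force: [-0.2, 1.8, 0.3]
grip_width: 0.0204
grip_force: 50.0
g [-0.1077 -0.0203  0.0333] r 0.1096 value(pos) 0.534 tool force [ 0.5 -1.7 -0.2] q [-0.55  0.41  2.08  1.5   0.42 -0.58]
```

```bash
python3 -m inch '[0.0005,-0.0125,0.0001,-1.12,0,4.87,-1, 0.0005,-0.0125,0.0001,-1.12,0,4.87,-1, 0.0005,-0.0125,0.0001,-1.12,0,4.87,-1, 0,0,0,0,0,0,-1]';python3 st.py
```

```text
time: 28.55
tcp_pos: [0.4384, -0.06, 0.2015]
orientation: [0.934, -0.018, 0.357, -0.01]
force: [2.3, 1.2, -0.0]
grip_width: 0.0207
grip_force: 50.0
g [-0.1093  0.0082  0.0334] r 0.1096 value(pos) 0.795 tool force [ 1.6 -1.3  1.5] q [-0.46  0.39  2.12  1.71  0.31 -0.46]
```

```bash
python3 -m inch '[0.0005,-0.0125,0.0001,-1.12,0,4.87,-1, 0.0003,-0.0075,0,-0.67,0,2.92,-1, 0,0,0,0,0,0,-1]';python3 st.py; python3 -m inch '[0.0003,-0.0075,0,-0.67,0,2.92,-1, 0,0,0,0,0,0,-1]'; python3 st.py
```

```text
time: 28.8
tcp_pos: [0.4402, -0.0407, 0.2028]
orientation: [0.931, -0.086, 0.355, -0.019]
force: [1.3, 0.8, -0.1]
grip_width: 0.0209
grip_force: 50.0
g [-0.1072  0.0229  0.0334] r 0.1096 value(pos) 0.931 tool force [ 0.7 -1.   0.9] q [-0.4   0.39  2.12  1.81  0.25 -0.38]
time: 28.97
tcp_pos: [0.4414, -0.0338, 0.2036]
orientation: [0.929, -0.111, 0.353, -0.023]
force: [2.8, -1.8, -0.5]
grip_width: 0.0206
grip_force: 50.0
g [-0.106   0.028   0.0334] r 0.1096 value(pos) 0.979 tool force [2.1 1.2 2.3] q [-0.38  0.39  2.12  1.84  0.22 -0.34]
```

```bash
python3 -m inch '[0.0002,-0.005,0,-0.45,0,1.95,-1, 0,0,0,0,0,0,-1]';python3 st.py; python3 -m inch '[0.0002,-0.005,0,-0.45,0,1.95,-1, 0,0,0,0,0,0,-1]'; python3 st.py
```

```text
time: 29.13
tcp_pos: [0.4424, -0.0293, 0.2042]
orientation: [0.927, -0.128, 0.352, -0.025]
force: [2.2, -2.4, -1.7]
grip_width: 0.0206
grip_force: 50.0
g [-0.105   0.0314  0.0334] r 0.1096 value(pos) 1.011 tool force [1.1 2.1 2.9] q [-0.37  0.39  2.12  1.86  0.21 -0.32]
time: 29.3
tcp_pos: [0.4436, -0.0245, 0.205]
orientation: [0.925, -0.145, 0.351, -0.027]
force: [2.0, -3.4, -2.8]
grip_width: 0.0209
grip_force: 50.0
g [-0.1039  0.035   0.0334] r 0.1096 value(pos) 1.045 tool force [0.7 3.2 3.6] q [-0.35  0.39  2.11  1.88  0.19 -0.29]
```

```bash
python3 -m inch '[0.0001,-0.0025,0,-0.22,0,0.97,-1, 0.0001,-0.0025,0,-0.22,0,0.97,-1, 0,0,0,0,0,0,-1]';python3 st.py; python3 -m inch '[0.0001,-0.0025,0,-0.22,0,0.97,-1, 0,0,0,0,0,0,-1]'; python3 st.py
```

```text
time: 29.55
tcp_pos: [0.445, -0.0196, 0.2059]
orientation: [0.922, -0.163, 0.35, -0.03]
force: [2.3, -4.4, -3.8]
grip_width: 0.0208
grip_force: 50.0
g [-0.1026  0.0389  0.0334] r 0.1097 value(pos) 1.082 tool force [0.6 4.2 4.6] q [-0.34  0.39  2.11  1.89  0.17 -0.25]
time: 29.72
tcp_pos: [0.4457, -0.0171, 0.2063]
orientation: [0.921, -0.171, 0.35, -0.031]
force: [3.3, -3.2, -4.9]
grip_width: 0.0207
grip_force: 50.0
g [-0.1018  0.0408  0.0335] r 0.1096 value(pos) 1.101 tool force [0.3 2.9 6.1] q [-0.33  0.39  2.11  1.9   0.16 -0.24]
```

```bash
python3 -m inch '[0.0001,-0.002,0,-0.2,0,0.8,-1, 0,0,0,0,0,0,-1]';python3 st.py; python3 -m inch '[0.0001,-0.002,0,-0.2,0,0.8,-1, 0,0,0,0,0,0,-1]'; python3 st.py
```

```text
time: 29.88
tcp_pos: [0.4464, -0.0152, 0.2068]
orientation: [0.919, -0.178, 0.349, -0.032]
force: [3.5, -3.7, -6.3]
grip_width: 0.0209
grip_force: 50.0
g [-0.1012  0.0422  0.0335] r 0.1096 value(pos) 1.115 tool force [-0.3  3.5  7.3] q [-0.33  0.39  2.1   1.9   0.16 -0.22]
time: 30.05
tcp_pos: [0.447, -0.0133, 0.2071]
orientation: [0.918, -0.185, 0.348, -0.033]
force: [3.2, -3.4, -7.7]
grip_width: 0.0206
grip_force: 50.0
g [-0.1006  0.0436  0.0335] r 0.1096 value(pos) 1.129 tool force [-1.4  3.6  8.1] q [-0.32  0.39  2.1   1.91  0.15 -0.21]
```

```bash
python3 -m inch '[0.0002,-0.002,0.0004,-0.2,0,0.8,-1, 0,0,0,0,0,0,-1]';python3 st.py; python3 -m inch '[0.0002,-0.002,0.0004,-0.2,0,0.8,-1, 0,0,0,0,0,0,-1]'; python3 st.py
```

```text
time: 30.22
tcp_pos: [0.4478, -0.0114, 0.2075]
orientation: [0.917, -0.192, 0.348, -0.034]
force: [-4.5, -1.1, -2.4]
grip_width: 0.0208
grip_force: 50.0
g [-0.0999  0.045   0.0334] r 0.1096 value(pos) 1.143 tool force [-4.2  3.  -1.1] q [-0.31  0.39  2.1   1.91  0.14 -0.19]
time: 30.38
tcp_pos: [0.4485, -0.0095, 0.2078]
orientation: [0.916, -0.199, 0.347, -0.034]
force: [-10.7, -1.2, 3.9]
grip_width: 0.0208
grip_force: 50.0
g [-0.0993  0.0465  0.0333] r 0.1096 value(pos) 1.158 tool force [-4.4  3.9 -9.8] q [-0.31  0.39  2.1   1.91  0.13 -0.18]
```

```bash
python3 jaw.py; sed -i 's#pics/rim.png#pics/rim2.png#' rim.py; python3 rim.py; python3 - <<'E'
from h import *
from pl import F
for n in('side','top'):
    p=imaging.snapshot(n);cv2.imwrite(f'pics/{n}2.png',p['color'])
    hsv=cv2.cvtColor(p['color'],cv2.COLOR_BGR2HSV)
    C=cloud(p,(hsv[...,0]>18)&(hsv[...,0]<32)&(hsv[...,1]>150));q=(C-F[:3,3])@F[:3,:3];q=q[np.hypot(q[:,0],q[:,1])<.06]
    print(n,len(q),np.percentile(q,[3,50,97],axis=0).round(3).tolist())
E
```

```text
jaw 0 2382 [-0.0371  0.0009  0.0443]
jaw 2 995 [0.014  0.0338 0.0444]
centre [-0.0115  0.0174  0.0443] r [np.float64(0.0304), np.float64(0.0304)] ang [np.float64(-147.1), np.float64(32.9)]
post 3023 [-0.0974  0.0445  0.0485] a -0.4289025274685689
rim local [-0.0007 -0.0006] 3404 0.0009180812759101171 plane tilt/height [ 0.0294 -0.0208  0.0847]
side 584 [[-0.021, -0.024, 0.004], [0.008, 0.026, 0.056], [0.032, 0.034, 0.084]]
top 207 [[-0.018, -0.03, 0.005], [0.025, 0.003, 0.061], [0.031, 0.027, 0.089]]
```

The beaker is now centred by the jaws, with its rim at (-0.7,-0.6) mm from the axis, so contact is just being reached. I'll continue tightening.

```bash
python3 -m inch '[0.0001,-0.002,-0.0002,-0.2,0,0.8,-1, 0,0,0,0,0,0,-1]';python3 st.py; python3 -m inch '[0.0001,-0.002,-0.0002,-0.2,0,0.8,-1, 0,0,0,0,0,0,-1]'; python3 st.py; python3 -c "
from pl import *
s=monitor.observe();print(s['torque'],s['force'])"
```

```text
time: 30.75
tcp_pos: [0.4492, -0.0078, 0.2083]
orientation: [0.914, -0.206, 0.346, -0.035]
force: [-8.5, -2.7, 2.4]
grip_width: 0.0208
grip_force: 50.0
g [-0.0988  0.0476  0.0333] r 0.1096 value(pos) 1.169 tool force [-3.2  5.  -7.1] q [-0.3   0.39  2.09  1.91  0.12 -0.16]
time: 30.92
tcp_pos: [0.4498, -0.0062, 0.2087]
orientation: [0.913, -0.214, 0.346, -0.036]
force: [-5.7, -5.1, -1.6]
grip_width: 0.0206
grip_force: 50.0
g [-0.0983  0.0486  0.0334] r 0.1096 value(pos) 1.179 tool force [-2.7  7.  -2.1] q [-0.3   0.39  2.09  1.91  0.12 -0.14]
[-0.49292152  1.26864269 -0.53352877] [-5.74391256 -5.06227648 -1.55884417]
```

```bash
python3 -m inch '[0.0001,-0.002,0,-0.1,0,0.4,-1, 0,0,0,0,0,0,-1]';python3 st.py; python3 -m inch '[0.0001,-0.002,0,-0.1,0,0.4,-1, 0,0,0,0,0,0,-1]'; python3 st.py;  python3 -m inch '[0.0001,-0.002,0,-0.1,0,0.4,-1, 0,0,0,0,0,0,-1]'; python3 st.py
```

```text
time: 31.08
tcp_pos: [0.4505, -0.0047, 0.2091]
orientation: [0.912, -0.217, 0.345, -0.035]
force: [-6.9, -6.9, -1.4]
grip_width: 0.0205
grip_force: 50.0
g [-0.0977  0.0498  0.0334] r 0.1096 value(pos) 1.191 tool force [-2.6  9.1 -2.8] q [-0.29  0.39  2.09  1.9   0.11 -0.12]
time: 31.25
tcp_pos: [0.4511, -0.0032, 0.2095]
orientation: [0.912, -0.221, 0.344, -0.035]
force: [-9.5, -10.6, -2.3]
grip_width: 0.0206
grip_force: 50.0
g [-0.0971  0.0509  0.0334] r 0.1096 value(pos) 1.202 tool force [-3.2 13.6 -3.4] q [-0.29  0.39  2.09  1.9   0.1  -0.1 ]
time: 31.42
tcp_pos: [0.4518, -0.0017, 0.2099]
orientation: [0.911, -0.225, 0.344, -0.035]
force: [-11.9, -12.1, -2.3]
grip_width: 0.0209
grip_force: 50.0
g [-0.0966  0.0519  0.0334] r 0.1096 value(pos) 1.213 tool force [-4.  15.9 -4.7] q [-0.28  0.39  2.08  1.89  0.1  -0.08]
```

```bash
python3 -m inch '[0.0001,-0.002,0,-0.1,0,0.4,-1, 0,0,0,0,0,0,-1]'; python3 -m inch '[0.0001,-0.002,0,-0.1,0,0.4,-1, 0,0,0,0,0,0,-1]'; python3 st.py;  python3 -m inch '[0.0001,-0.001,0,0,0,0,-1, 0,0,0,0,0,0,-1]'; python3 st.py
```

```text
time: 31.58
tcp_pos: [0.4525, -0.0002, 0.2103]
orientation: [0.91, -0.229, 0.343, -0.035]
force: [-12.8, -14.5, -1.0]
grip_width: 0.021
grip_force: 50.0
time: 31.75
tcp_pos: [0.4532, 0.0013, 0.2106]
orientation: [0.909, -0.233, 0.343, -0.035]
force: [-14.0, -17.4, -1.6]
grip_width: 0.0208
grip_force: 50.1
g [-0.0954  0.0541  0.0333] r 0.1097 value(pos) 1.236 tool force [-2.4 21.4 -6.1] q [-0.27  0.39  2.08  1.87  0.08 -0.04]
time: 31.92
tcp_pos: [0.4535, 0.0019, 0.2108]
orientation: [0.909, -0.233, 0.342, -0.034]
force: [-15.4, -18.8, -1.5]
grip_width: 0.0207
grip_force: 50.1
g [-0.0951  0.0545  0.0333] r 0.1097 value(pos) 1.24 tool force [-2.6 23.3 -6.9] q [-0.27  0.39  2.08  1.86  0.08 -0.03]
```

Firmly pressed at about 23 N on the post. Releasing and withdrawing along the post.

```bash
python3 -m inch '[0,0,0,0,0,0,0, 0,0,0,0,0,0,1, 0,0,0,0,0,0,1, 0,0,0,0,0,0,1, 0,0,0,0,0,0,1, 0,0,0,0,0,0,1, 0,0,0,0,0,0,1, 0.001,0,-0.01,0,0,0,1, 0.004,0,-0.02,0,0,0,1, 0,0,-0.03,0,0,0,1, 0,0,-0.03,0,0,0,1, 0,0,-0.03,0,0,0,1, 0,0,0,0,0,0,1, 0,0,0,0,0,0,1]'; python3 jaw.py; python3 rim.py; python3 - <<'E'
from pl import *
p=imaging.snapshot('side');c=p['color'][90:330,180:400];cv2.imwrite('pics/fin.png',cv2.resize(c,None,fx=2.4,fy=2.4))
print(monitor.observe()['qpos'].round(2))
E
```

```text
time: 33.08
tcp_pos: [0.4194, 0.0078, 0.2604]
orientation: [0.908, -0.228, 0.348, -0.044]
force: [0.2, 0.7, 0.2]
grip_width: 0.0877
grip_force: 0.0
jaw 0 1098 [-0.0373  0.0013  0.0442]
jaw 2 825 [0.0168 0.0319 0.0443]
centre [-0.0103  0.0166  0.0443] r [np.float64(0.0311), np.float64(0.0311)] ang [np.float64(-150.5), np.float64(29.5)]
post 1014 [-0.0991  0.0464  0.0475] a -0.4380177862362258
rim local [-0.0008 -0.0007] 1815 0.0009420322465579396 plane tilt/height [-0.0055 -0.0053  0.0839]
[-0.28  0.22  2.14  0.95  0.13  0.87]
```

View pics/fin.png

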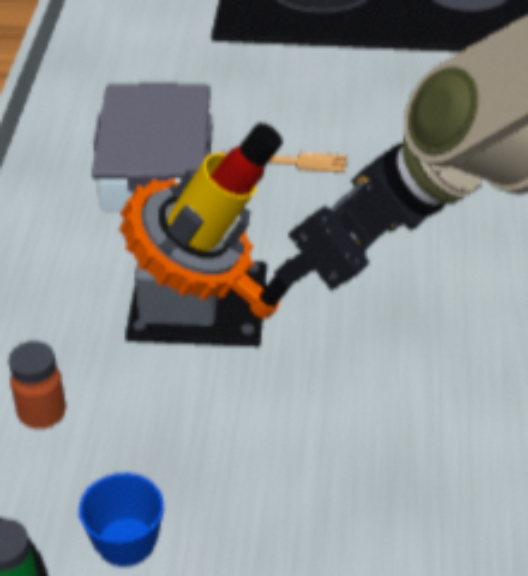

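The kit is clamped: the beaker is coaxial with the jaws, the bottle is inside, and nothing else has moved. The gripper only withdrew about 60 mm, so I'll back off further and recheck the post.

```bash
python3 -m inch '[0,0,-0.015,0,0,0,1, 0,0,-0.015,0,0,0,1, 0,0,-0.015,0,0,0,1, 0,0,-0.015,0,0,0,1, 0,0,0,0,0,0,1]'; python3 jaw.py; python3 rim.py; python3 -c "
from pl import *
print(monitor.observe()['qpos'].round(2))
L=np.linalg.inv(F)@cur();print((L[:3,3]+.166*L[:3,2]).round(3))"
```

```text
time: 33.65
tcp_pos: [0.3798, 0.0126, 0.3062]
orientation: [0.908, -0.228, 0.348, -0.044]
force: [0.1, -0.7, 0.5]
grip_width: 0.0876
grip_force: 0.0
jaw 0 647 [-0.0372  0.0009  0.0442]
jaw 2 506 [0.017  0.0318 0.0443]
centre [-0.0101  0.0163  0.0442] r [np.float64(0.0312), np.float64(0.0312)] ang [np.float64(-150.3), np.float64(29.7)]
post 608 [-0.0993  0.0465  0.0474] a -0.4378591058680696
rim local [-0.0008 -0.0006] 1014 0.0008606709989766887 plane tilt/height [-0.0053 -0.0071  0.0839]
[-0.31  0.03  2.19  0.53  0.24  1.28]
[-0.107  0.068  0.132]
```

```bash
python3 -c "
from rig import robot
print(robot.finish_job())"
```

```text
the job is handed in; nothing more can be done
None
```

The job is handed in at about 34 s of the 72 s: beaker seated and centred in the clamp, bottle on its floor leaning about 8°, sleeve closed with about 23 N at the post; the jaws' grip after letting go was judged only from the post's position (about 1.16).

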